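# Open the sealer's wide service cover by its paddle latch

## Task

Open the service cover of the wider of the two cream housings on the packing table: pull up the black paddle handle recessed in that cover, which trips its latch, and keep raising until the cover stands at least 45 degrees open. Then let go, so that the cover stays up by itself and the paddle drops back into its dish; leave the narrower housing's cover shut.

Things in the scene. Friction and masses are not known exactly. Their poses are not given: they have to be found in the camera images.
- paddle_grip (a point): Centre of the black grip bar (50 mm long, 14 mm thick, 130 mm above the table) at the robot-side end of the WIDE housing's paddle. Pinch its two ends from above. It lies in the middle of a steel dish sunk in the cover: 45 mm free beside each end, 43 mm to the dish's front wall, 70 to the rear, floor 33 mm below. Axes, paddle down: z up, y along the bar, x level to the hinges; they turn with it.
- paddle (a joint): Angle of the wide housing's paddle to its cover, rad: 0 lying in its dish, grows as the bar is pulled up, stop 0.55. The latch frees the cover at about 0.25. A spring returns it (1.5 N at the bar, 4 N at the stop). Black plate 36 mm wide, 4 mm thick behind the bar; its hinge line is parallel to the bar, 55 mm along the grip point's +x and level with it.
- cover (a joint): Angle of the wide housing's cover, rad: 0 shut and latched, grows as its front edge rises, stop 1.2. Fixed cream box 250 mm deep, 340 wide; the cover is its flat top, 136 mm above the table. With all shut its hinge line is parallel to the bar, 195 mm along the grip point's +x and level with it. Stiff hinge: stays where left; raising by the bar takes 5 to 10 N.
- narrow_cover (a joint): Angle of the NARROW housing's cover, rad: 0 shut. A similar fixed cream box, only 200 mm wide, 250 deep and as high, beside the wide one (either may be on the left), with the same kind of cover, dish, paddle and latch. To be left shut.

How it is judged:
By the outcome, as a careful person would: the job done as asked, in the order asked, and still so for the second after the job is handed in, with the robot touching nothing.
It also fails if it takes over 38 s, if anything falls off the work surface, if the arm or the gripper's body presses on something with over 40 N, if the wrist force passes 120 N, or if a joint passes its speed limit or range.

## Robot

A 7-joint arm with a two-finger parallel gripper is mounted at the origin on the work surface. World frame = base frame: x ahead of the robot, y to its left, z up, the work surface at z = 0. Lengths are in m, angles in rad, forces in N, time in s.
With the tool pointing down it reaches from about 0.425 to 0.875 m from the base axis. Payload 9.9 kg.
Tool frame: the origin (TCP) lies midway between the tips of the shut fingers; the grasp point (between the pads) lies 19 mm behind it (bot.grip_depth is the distance from the TCP to the grasp point, in m); z points along the fingers, y is the direction in which the jaws open and shut (so a half turn about z gives the same grasp; the last joint's range is limited). The gripper opens to 85 mm and grips with 20 to 120 N. Pads are 22 mm wide; open, the fingers measure 114 mm over their backs; the gripper's body (76 mm by 85 mm) begins 54 mm behind the grasp point. The pads swing forward as they close: fully open they stand 13 mm farther back than shut.
Start: joints at [1.114, 0.576, 0.025, 1.437, -0.015, 1.129, -0.057], TCP at [0.246, -0.629, 0.231] pointing down, gripper open.
Joint ranges: [-2.76, 2.76], [-0.34, 2.15], [-1.52, 1.57], [0.19, 2.46], [-1.09, 4.23], [0.17, 1.99], [-2.82, 2.82]. Speed limits (rad/s): [2.22, 2.22, 3.01, 3.01, 3.14, 3.14, 3.14].

## Interface

Orientations are given as a unit quaternion [w, x, y, z].
In Python, from bench import bot gives the robot as it stands.
- The arm moves only by the tool arm_command, never from a script. Its argument "motion" is a list of rows, each a list of 4 numbers: the shift along the tool's x, y, z in mm, then the turn about the tool's z in rad. A call has 1 to 10 rows; each row shifts and turns the commanded pose from where the row before left it, along the tool's axes as they then stand; what a row does not reach is not made up. A row lasts 1/10 s, in which the tool goes at most 50 mm and 8.59 degrees, less where a joint would pass 70% of its speed; a pose out of reach is approached as far as the arm can. A call with a gripper value outside its range is refused whole. "jaw" is the closure, from 0 (fully open) to 1 (shut), set as the call begins (left out, the last holds). The fingers move at their own pace and stop on an object; "force" is the grip in N (left out, the last holds). Time passes only in rows, so rows that do not move let the fingers close. It gives the time, the measured TCP pose, the force and the opening at its end, in the units of the state.
- bot.state(): the state, without advancing time (a new reading comes with each control period).
- bot.read_camera(name): name is "side" or "top"; returns a dict with "img" (400x640x3 uint8, red, green, blue), "vertical_fov" (degrees; the focal length in pixels is half the picture's height over the tangent of half this angle, whatever the lens; pixels are square), "cx", "cy" (the principal point, pixels), "k1" (the pictures are not rectified: a ray, as slopes to the right and down, at radius r is drawn at 1 + k1 r^2 times it, then the intrinsics apply), "camera_from_world" (4x4, takes a point from world to camera coordinates). Camera axes: x right, y down, z forward; pixel columns grow to the right and rows downward; lengths in m; the calibration is good to about 2 mm. A picture is of the moment at which its call begins. There is no depth.
- bot.job_done(): hands the job in, once; it reports no verdict.
The state is a dict: "clock": time; "qpos": joint angles; "qd": joint speeds; "joint_efforts": joint torques, N m; "ee_pos": TCP position; "tool_rot": TCP orientation; "ft_force": force on the tool from outside, world axes, zero at the start; "torque": the same for the moment, N m; "gripper_width": finger opening in m.
Only numpy, scipy, OpenCV 4.12 (cv2) and the standard library are available. Lean on these libraries where they do the work, as an engineer would, in place of code of your own. Each camera call takes 0.05 s, during which the arm holds its last target. There are 200 camera calls.

## Working session

There is one attempt and no reset: what is moved stays moved. The work goes in short steps, Python scripts to look and compute and a tool call to move; the robot and the scene stay as the last step left them, time stands still between calls to the robot, and variables do not carry over. Pictures are saved under pics/ and viewed, about 8 in all and at most 12, crops included, and the job is handed in when it is done.

Besides the shell and the picture viewer there is one more tool, called by a JSON object that holds its "api" and its "payload", one argument or row to a line. arm_command: Moves the arm, as the interface text tells. Its arguments: {"type":"object","properties":{"motion":{"type":"array","items":{"type":"array","items":{"type":"number"}}},"jaw":{"type":"number"},"force":{"type":"number"}},"required":["motion"]}

```bash
ls; mkdir -p pics; python3 - <<'E'
from bench import bot
import cv2,numpy as np
s=bot.state(); print({k:np.round(v,3).tolist() for k,v in s.items()})
for n in("top","side"):
    c=bot.read_camera(n); cv2.imwrite(f"pics/{n}0.png",c["img"][:,:,::-1])
    print(n,c["vertical_fov"],c["cx"],c["cy"],c["k1"],np.round(c["camera_from_world"],4).tolist())
E
```

```text
pics
{'clock': 0.0, 'qpos': [1.114, 0.577, 0.025, 1.438, -0.015, 1.129, -0.057], 'qd': [-0.001, 0.0, -0.001, -0.0, 0.001, -0.001, 0.002], 'joint_efforts': [0.001, -76.576, 2.251, -28.597, 0.015, 0.013, 0.0], 'ee_pos': [0.246, -0.628, 0.23], 'tool_rot': [-0.001, 0.983, 0.185, -0.0], 'ft_force': [-0.261, 0.53, 0.562], 'torque': [-0.03, 0.0, 0.064], 'gripper_width': 0.085}
top 50.95530954449764 323.3696876347675 199.44658661461511 0.0073771778940208005 [[-0.0247, -0.9997, 0.003, -0.0072], [-0.9993, 0.0246, -0.028, 0.5825], [0.028, -0.0037, -0.9996, 1.1172], [0.0, 0.0, 0.0, 1.0]]
side 56.53123137969588 317.2913301966385 201.92816374369787 -0.08846470349100283 [[-0.9378, -0.3472, 0.0078, 0.5551], [-0.2337, 0.6142, -0.7538, 0.2911], [0.2569, -0.7087, -0.6571, 0.7935], [0.0, 0.0, 0.0, 1.0]]
```

View pics/top0.png

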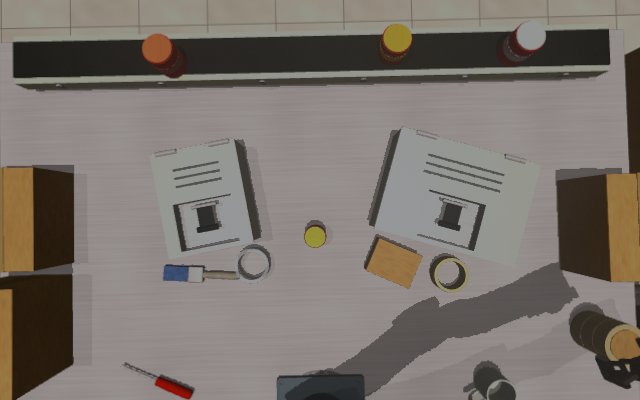

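View pics/side0.png

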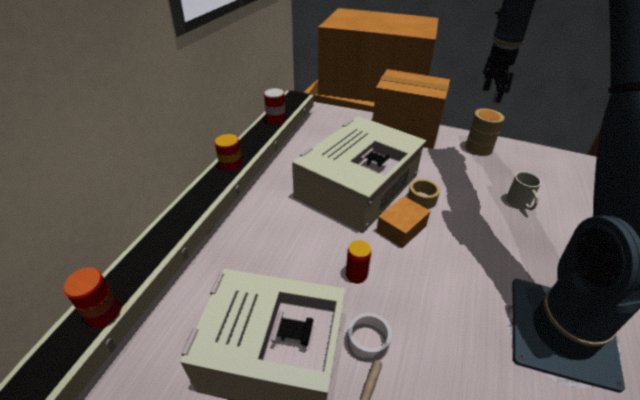

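The wide housing is at right in the top view (corners near (402,128), (540,165), (372,222), (515,265)) and its paddle is near (452,214). The narrow one is at left. I'll zoom in for the bar.

```bash
cat > h.py <<'E'
import numpy as np,cv2
from bench import bot
def cam(n):
    c=bot.read_camera(n); c["f"]=200/np.tan(np.radians(c["vertical_fov"]/2)); return c
def K(c): return np.array([[c["f"],0,c["cx"]],[0,c["f"],c["cy"]],[0,0,1]])
def D(c): return np.array([c["k1"],0,0,0,0.])
def back(c,px,z):
    u=cv2.undistortPoints(np.array(px,float).reshape(-1,1,2),K(c),D(c)).reshape(-1,2)
    T=np.array(c["camera_from_world"]);R=T[:3,:3];o=-R.T@T[:3,3]
    d=np.c_[u,np.ones(len(u))]@R
    return o+d*((z-o[2])/d[:,2])[:,None]
def proj(c,P):
    T=np.array(c["camera_from_world"])
    return cv2.projectPoints(np.array(P,float).reshape(-1,1,3),cv2.Rodrigues(T[:3,:3])[0],T[:3,3],K(c),D(c))[0].reshape(-1,2)
def crop(c,x,y,w,h,k,name):
    i=c["img"][y:y+h,x:x+w,::-1]
    cv2.imwrite(f"pics/{name}.png",cv2.resize(i,None,fx=k,fy=k,interpolation=cv2.INTER_CUBIC))
E
python3 - <<'E'
from h import *
c=cam("top"); s=cam("side")
crop(c,360,120,190,150,4,"t1")
print(back(c,[[402,128],[540,165],[372,222],[515,265]],.136).round(3))
a=c["img"][120:270,360:550,::-1]; 
i=s["img"][110:230,280:440,::-1]; cv2.imwrite("pics/s1.png",cv2.resize(i,None,fx=5,fy=5,interpolation=cv2.INTER_CUBIC))
E
```

```text
[[ 0.745 -0.213  0.136]
 [ 0.648 -0.539  0.136]
 [ 0.522 -0.135  0.136]
 [ 0.412 -0.47   0.136]]
```

View pics/t1.png

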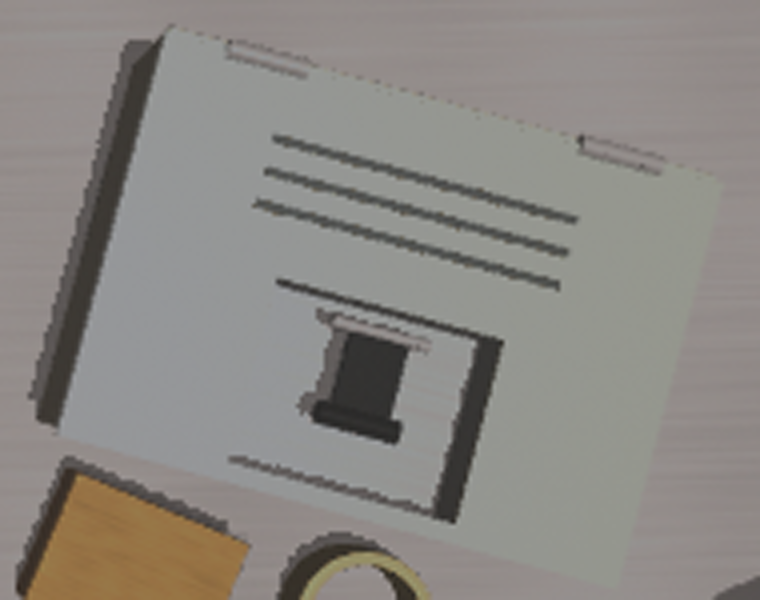

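View pics/s1.png

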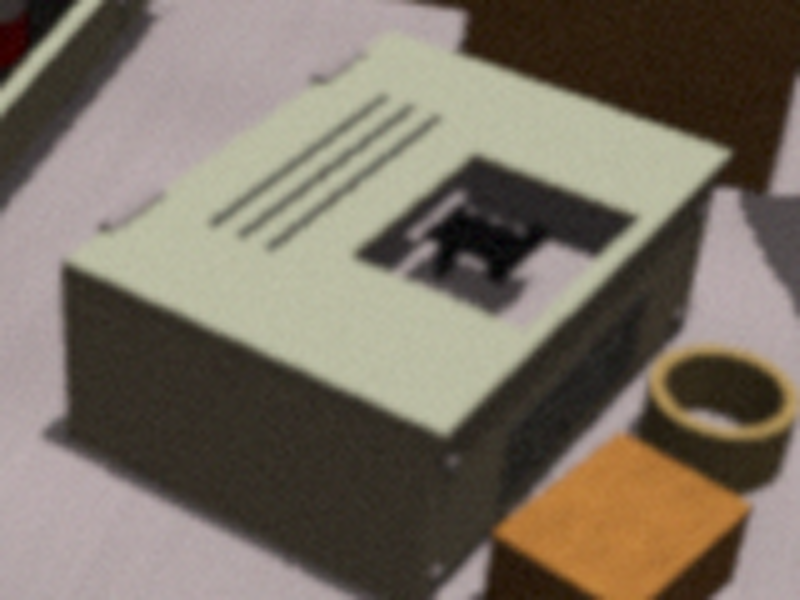

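```bash
python3 - <<'E'
from h import *
c=cam("top"); s=cam("side")
f=lambda p:[360+p[0]/4-.4,120+p[1]/4-.4]
C=back(c,[f(p) for p in [(170,25),(722,180),(58,432),(620,588)]],.136)
print(C.round(4)); n=np.linalg.norm
print(n(C[0]-C[1]),n(C[2]-C[3]),n(C[0]-C[2]),n(C[1]-C[3]))
B=back(c,[f(p) for p in [(313,410),(401,433)]],.130)
y=C[0]-C[1]+C[2]-C[3]; y/=n(y); yb=B[0]-B[1]; print("bar len",n(yb)); yb/=n(yb)
print("yaw box",np.arctan2(-y[0],y[1]),"bar",np.arctan2(-yb[0],yb[1]))
x=np.array([y[1],-y[0],0]); g=B.mean(0); print("grip",g,"hinge dist",(C[:2].mean(0)-g)@x, "lat",(C.mean(0)-g)@y)
p=proj(s,[g]); print("side crop px",(p-[280,110])*5, "R",n(g[:2]))
print("tool now x", bot.state()["tool_rot"])
from scipy.spatial.transform import Rotation as R
q=bot.state()["tool_rot"]; M=R.from_quat(q,scalar_first=True).as_matrix(); print(M.round(3))
print("shift in tool", M.T@(g-bot.state()["ee_pos"]), "y axis target",yb, "signed turn", np.arctan2(M[:,0]@y,M[:,1]@y))
E
```

```text
[[ 0.7497 -0.2135  0.136 ]
 [ 0.6488 -0.5391  0.136 ]
 [ 0.5088 -0.1398  0.136 ]
 [ 0.4086 -0.4694  0.136 ]]
0.3408747896328488 0.3444463762815939 0.25194272666885886 0.25015712689274
bar len 0.05414185628034821
yaw box -0.2978485963475214 bar -0.2805290049424268
grip [ 0.51038465 -0.31911876  0.13      ] hinge dist 0.19733245181803857 lat -0.000252731911574558
side crop px [[513.82956508 247.26959692]] R 0.601937931809966
tool now x [-2.99511719e-04  9.82682589e-01  1.85296614e-01 -6.57463630e-05]
[[ 0.931  0.364 -0.   ]
 [ 0.364 -0.931  0.001]
 [-0.    -0.001 -1.   ]]
shift in tool [ 0.35909214 -0.19170255  0.1011043 ] y axis target [0.27686401 0.96090911 0.        ] signed turn 2.4709965577034922
```

The checks agree: box 341–344 x 250 mm, hinge distance 197 mm against 195 given, bar centred, and the side view is consistent. Next I'll move above the bar.

{"api": "arm_command", "payload": {
  "motion": [
    [36, -19, 0, 0],
    [36, -19, 0, 0],
    [36, -19, 0, 0],
    [36, -19, 0, 0],
    [36, -19, 0, 0],
    [36, -19, 0, 0],
    [36, -19, 0, 0],
    [36, -19, 0, 0],
    [36, -19, 0, 0],
    [35, -20, 0, 0]
  ],
  "jaw": 0,
  "force": 60
}}

```text
clock: 1.3
ee_pos: [0.5116, -0.3187, 0.2314]
tool_rot: [0.0, 0.983, 0.185, 0.0]
ft_force: [0.1, -0.2, 0.7]
gripper_width: 0.0852
```

{"api": "arm_command", "payload": {
  "motion": [
    [0, 0, 0, 0.134],
    [0, 0, 0, 0.134],
    [0, 0, 0, 0.134],
    [0, 0, 0, 0.134],
    [0, 0, 0, 0.135],
    [0, 0, 20, 0],
    [0, 0, 10, 0],
    [0, 0, 0, 0],
    [0, 0, 0, 0]
  ]
}}

```text
clock: 2.2
ee_pos: [0.5106, -0.3201, 0.2014]
tool_rot: [-0.0, 0.989, -0.148, -0.0]
ft_force: [0.7, -0.1, 0.7]
gripper_width: 0.0856
```

```bash
cat > m.py <<'E'
from h import *
from scipy.spatial.transform import Rotation as R
def rep(g=[.5104,-.3191,.13],yaw=-.295):
    st=bot.state(); M=R.from_quat(st["tool_rot"],scalar_first=True).as_matrix(); y=np.array([-np.sin(yaw),np.cos(yaw),0])
    print("t",st["clock"],"pos",np.round(st["ee_pos"],4),"F",np.round(st["ft_force"],1),"w",st["gripper_width"])
    print("tool->grip mm",(1000*M.T@(np.array(g)-st["ee_pos"])).round(1),"yaw err (turn)",np.arctan2(M[:,0]@y,-M[:,1]@y),"tool z",M[:,2].round(3)); return st,M
E
python3 - <<'E'
from m import *
rep()
c=cam("top"); s=cam("side")
a=cv2.resize(c["img"][170:270,390:510,::-1],(600,500),interpolation=3); cv2.imwrite("pics/t2.png",a)
E
```

```text
t 2.2 pos [ 0.5106 -0.3201  0.2014] F [ 0.7 -0.1  0.7] w 0.08556191702905666
tool->grip mm [-0.5 -0.9 71.4] yaw err (turn) -0.002922900265437767 tool z [-0.  0. -1.]
```

View pics/t2.png

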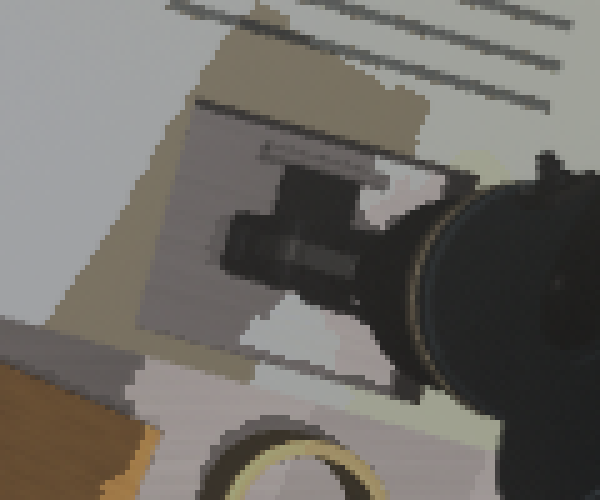

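The open gripper sits over the bar, with its jaws along the bar axis at about (290,245) in the crop. The plate and dish are clear on both sides, so I'll descend.

{"api": "arm_command", "payload": {
  "motion": [
    [0, 0, 18, 0],
    [0, 0, 18, 0],
    [0, 0, 15, 0],
    [0, 0, 12, 0],
    [0, 0, 10, 0],
    [0, 0, 8, 0],
    [0, 0, 6, 0],
    [0, 0, 6, 0],
    [0, 0, 0, 0],
    [0, 0, 0, 0]
  ]
}}

```text
clock: 3.3
ee_pos: [0.5107, -0.3201, 0.1084]
tool_rot: [0.0, 0.989, -0.149, 0.0]
ft_force: [0.4, -0.0, 0.6]
gripper_width: 0.0854
```

```bash
python3 - <<'E'
from m import *
rep()
s=cam("side"); crop(s,320,110,120,90,6,"s2")
E
```

```text
t 3.3 pos [ 0.5107 -0.3201  0.1084] F [ 0.4 -0.   0.6] w 0.08542500091795766
tool->grip mm [ -0.6  -0.8 -21.6] yaw err (turn) -0.003215873847525097 tool z [ 0. -0. -1.]
```

View pics/s2.png

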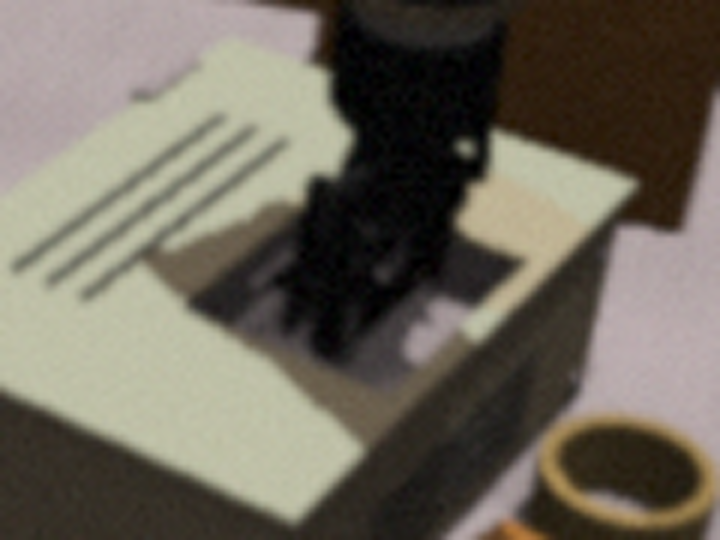

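The fingers are in the dish and straddle the bar (near (340,300)), with no contact force. I'll close on the bar.

{"api": "arm_command", "payload": {
  "motion": [
    [0, 0, 0, 0],
    [0, 0, 0, 0],
    [0, 0, 0, 0],
    [0, 0, 0, 0],
    [0, 0, 0, 0],
    [0, 0, 0, 0],
    [0, 0, 0, 0],
    [0, 0, 0, 0]
  ],
  "jaw": 1,
  "force": 60
}}

```text
clock: 4.15
ee_pos: [0.5109, -0.3187, 0.109]
tool_rot: [-0.001, 0.989, -0.149, 0.0]
ft_force: [-0.4, 5.0, 9.2]
gripper_width: 0.0484
```

The jaws stopped at 48 mm, which matches the 50 mm bar. Next I'll raise the paddle along its arc.

{"api": "arm_command", "payload": {
  "motion": [
    [0.3, 0, -5.5, 0],
    [0.8, 0, -5.4, 0],
    [1.4, 0, -5.4, 0],
    [1.8, 0, -5.1, 0],
    [2.4, 0, -5, 0],
    [1.4, 0, -2.3, 0],
    [0, 0, 0, 0],
    [0, 0, 0, 0]
  ]
}}

```text
clock: 4.95
ee_pos: [0.5157, -0.3199, 0.1354]
tool_rot: [-0.002, 0.989, -0.148, -0.004]
ft_force: [-3.4, 7.5, -10.6]
gripper_width: 0.0484
```

{"api": "arm_command", "payload": {
  "motion": [
    [1.6, 0, -9.3, 0],
    [2.2, 0, -9.2, 0],
    [2.6, 0, -9.1, 0],
    [3.1, 0, -8.9, 0],
    [3.5, 0, -8.8, 0],
    [3.9, 0, -8.6, 0],
    [4.4, 0, -8.4, 0],
    [4.8, 0, -8.1, 0],
    [0, 0, 0, 0],
    [0, 0, 0, 0]
  ]
}}

```text
clock: 5.95
ee_pos: [0.5413, -0.3277, 0.2064]
tool_rot: [-0.002, 0.989, -0.148, -0.003]
ft_force: [-4.8, 9.8, -3.7]
gripper_width: 0.0485
```

```bash
python3 - <<'E'
from m import *
rep()
s=cam("side"); crop(s,270,60,200,150,4,"s3")
E
```

```text
t 5.95 pos [ 0.5413 -0.3277  0.2064] F [-4.8  9.8 -3.7] w 0.04854806859007606
tool->grip mm [-31.5   1.   76.6] yaw err (turn) -0.002094082467531248 tool z [-0.005  0.004 -1.   ]
```

View pics/s3.png

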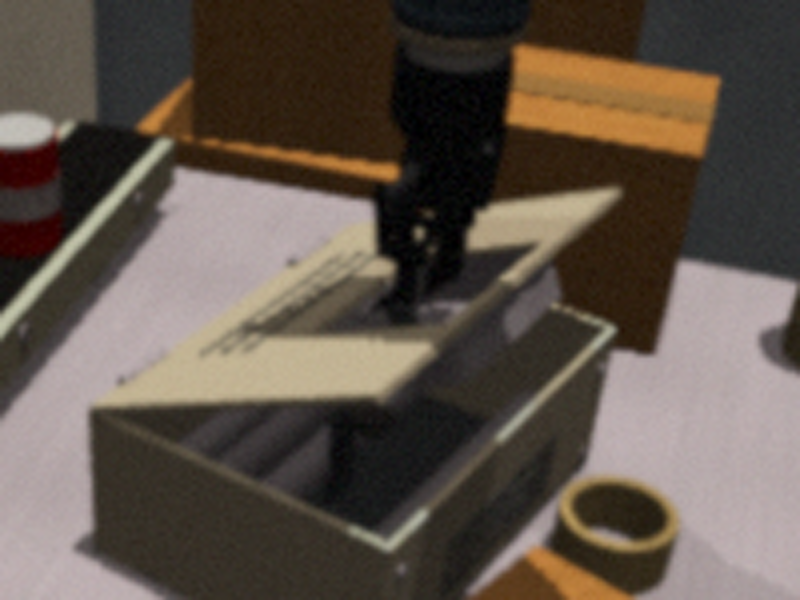

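The cover is unlatched and rising to about 0.4 rad, held by the bar at (405,300). I'll continue along the arc.

{"api": "arm_command", "payload": {
  "motion": [
    [5.1, -0.5, -7.9, 0],
    [5.6, -0.5, -7.6, 0],
    [5.9, 0, -7.4, 0],
    [6.4, 0, -7, 0],
    [6.6, 0, -6.7, 0],
    [7, 0, -6.4, 0],
    [7.3, 0, -6, 0],
    [7.5, 0, -5.7, 0],
    [0, 0, 0, 0],
    [0, 0, 0, 0]
  ]
}}

```text
clock: 7.0
ee_pos: [0.5909, -0.3428, 0.2614]
tool_rot: [-0.001, 0.989, -0.149, -0.003]
ft_force: [-4.1, 7.1, -3.3]
gripper_width: 0.0477
```

{"api": "arm_command", "payload": {
  "motion": [
    [7.9, 0, -5.2, 0],
    [8.1, 0, -4.9, 0],
    [8.4, 0, -4.4, 0],
    [8.6, 0, -4, 0],
    [0, 0, 0, 0],
    [0, 0, 0, 0]
  ]
}}

```text
clock: 7.6
ee_pos: [0.6228, -0.3524, 0.2801]
tool_rot: [-0.001, 0.989, -0.149, -0.002]
ft_force: [-4.9, 8.1, -2.2]
gripper_width: 0.0469
```

```bash
python3 - <<'E'
from m import *
rep()
s=cam("side"); crop(s,270,40,200,150,4,"s4")
E
```

```text
t 7.6 pos [ 0.6228 -0.3524  0.2801] F [-4.9  8.1 -2.2] w 0.04692120768022003
tool->grip mm [-116.5    1.4  150.7] yaw err (turn) -0.0033027207060141567 tool z [-0.004  0.003 -1.   ]
```

View pics/s4.png

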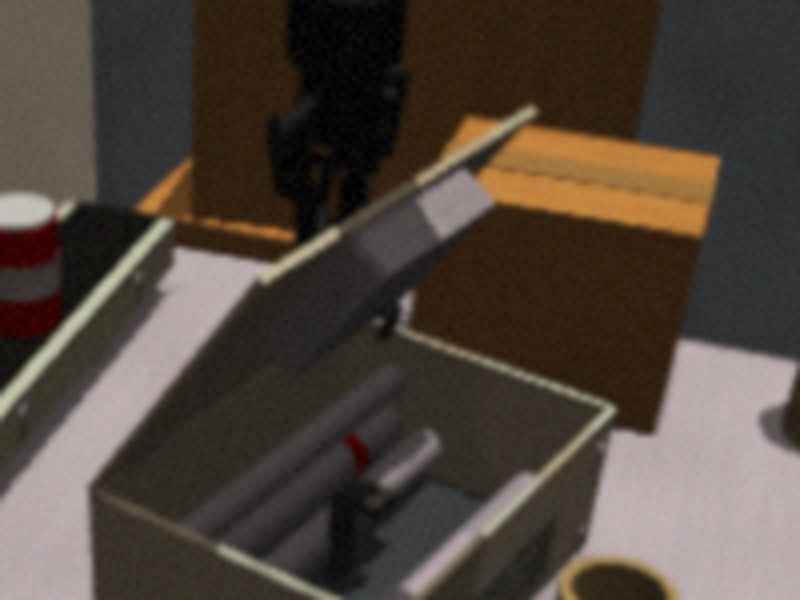

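The cover is well up, with front corners at (262,283) and (535,108) in the crop. I'll fit its angle before letting go.

```bash
cat > ang.py <<'E'
from m import *
from scipy.optimize import minimize
def ang(px):
    s=cam("side"); yaw=-.295; x=np.array([np.cos(yaw),np.sin(yaw),0]);y=np.array([-x[1],x[0],0]);H=np.array([.5104,-.3191,.13])+.195*x
    def f(t):
        P=[H+sg*.170*y-x*(t[1]*np.cos(t[0])-.006*np.sin(t[0]))+[0,0,t[1]*np.sin(t[0])+.006*np.cos(t[0])] for sg in(1,-1)]
        return ((proj(s,P)-px)**2).sum()
    r=minimize(f,[.8,.247],method="Nelder-Mead"); print("angle",r.x[0],np.degrees(r.x[0]),"depth",r.x[1],"rms px",(r.fun/2)**.5)
E
python3 -c "
from ang import *
ang(np.array([[270+262/4,40+283/4],[270+535/4,40+108/4]]))"
```

```text
angle 0.9513712436745123 54.50955701266177 depth 0.24905962999180642 rms px 0.7797657841170217
```

The cover stands at 54.5°. I'll release and withdraw up and away, on the cover's outer side.

{"api": "arm_command", "payload": {
  "motion": [
    [0, 0, 0, 0],
    [0, 0, 0, 0],
    [0, 0, 0, 0],
    [0, 0, 0, 0],
    [0, 0, 0, 0],
    [0, 0, 0, 0]
  ],
  "jaw": 0
}}

```text
clock: 8.3
ee_pos: [0.6243, -0.3541, 0.2807]
tool_rot: [0.0, 0.989, -0.149, 0.0]
ft_force: [0.2, -0.4, 0.2]
gripper_width: 0.0853
```

```bash
python3 - <<'E'
from m import *
rep()
s=cam("side"); crop(s,270,40,200,150,4,"s5")
E
```

```text
t 8.3 pos [ 0.6243 -0.3541  0.2807] F [ 0.2 -0.4  0.2] w 0.08534588223993779
tool->grip mm [-119.2    0.   150.7] yaw err (turn) -0.0033259525539456733 tool z [ 0. -0. -1.]
```

View pics/s5.png

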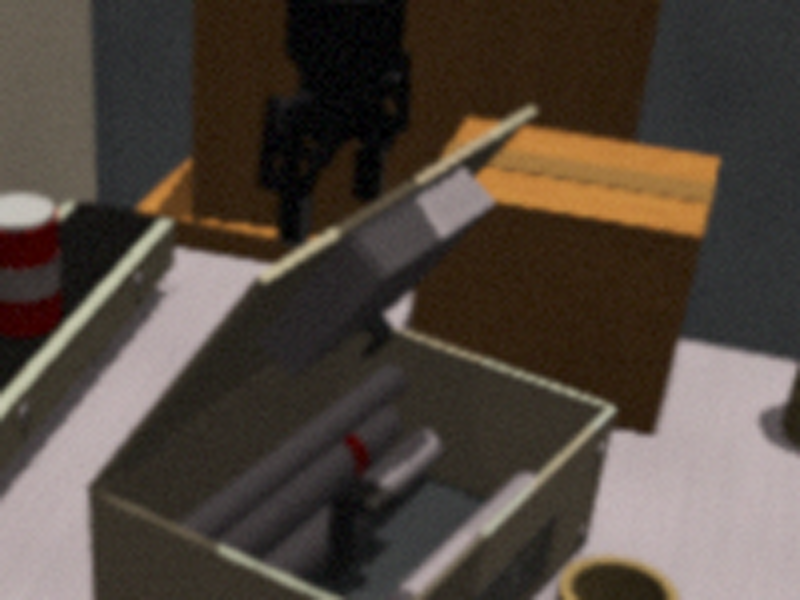

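The cover held in the same place (corners unchanged), the force is zero, and the latch hook at (378,330) has swung back. Now I'll withdraw.

{"api": "arm_command", "payload": {
  "motion": [
    [3, 0, -6, 0],
    [7, 0, -14, 0],
    [10, 0, -20, 0],
    [10, 0, -22, 0],
    [10, 0, -22, 0],
    [5, 0, -20, 0],
    [0, 0, -15, 0],
    [0, 0, -10, 0],
    [0, 0, 0, 0],
    [0, 0, 0, 0]
  ]
}}

```text
clock: 9.35
ee_pos: [0.6674, -0.3671, 0.4094]
tool_rot: [0.0, 0.989, -0.149, 0.0]
ft_force: [-0.3, -0.6, -1.1]
gripper_width: 0.0854
```

```bash
python3 - <<'E'
from m import *
rep()
c=cam("top"); s=cam("side")
a=cv2.resize(c["img"][100:300,130:560,::-1],None,fx=1.8,fy=1.8,interpolation=3); b=cv2.resize(s["img"][40:190,270:470,::-1],None,fx=1.5,fy=1.5,interpolation=3)
o=np.zeros((a.shape[0]+b.shape[0],a.shape[1],3),np.uint8); o[:a.shape[0]]=a; o[a.shape[0]:,:b.shape[1]]=b; print(o.shape); cv2.imwrite("pics/f.png",o)
E
```

```text
t 9.35 pos [ 0.6674 -0.3671  0.4094] F [-0.3 -0.6 -1.1] w 0.08538762820786738
tool->grip mm [-1.642e+02  2.000e-01  2.794e+02] yaw err (turn) -0.003163091974422478 tool z [ 0. -0. -1.]
(585, 774, 3)
```

View pics/f.png

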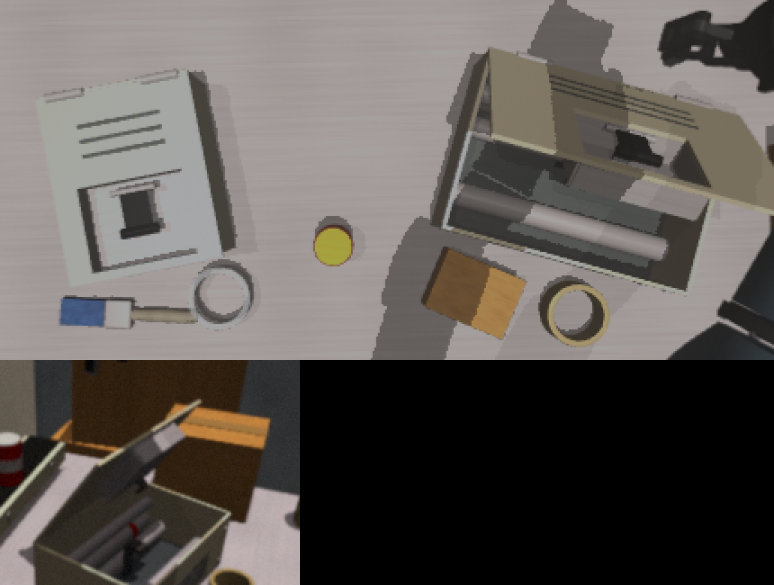

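The gripper is clear, the cover is up, and the narrow cover is shut with its paddle down. The wide paddle's bar is near (640,155). I'll check its angle numerically.

```bash
python3 - <<'E'
from m import *
c=cam("top"); yaw=-.295; x=np.array([np.cos(yaw),np.sin(yaw),0]);y=np.array([-x[1],x[0],0]);H=np.array([.5104,-.3191,.13])+.195*x; t=.951
for p in(0,.25,.55):
    u=.140+.055*np.cos(p);h=.055*np.sin(p)
    P=[H-x*(u*np.cos(t)-h*np.sin(t))+[0,0,u*np.sin(t)+h*np.cos(t)]+k*y for k in(.025,-.025)]
    print(p,((proj(c,P)-[130,100])*1.8).round(0).tolist())
E
```

```text
0 [[614.0, 153.0], [657.0, 165.0]]
0.25 [[619.0, 142.0], [663.0, 154.0]]
0.55 [[624.0, 128.0], [668.0, 140.0]]
```

The bar's ends, near (616,153) and (661,163), match paddle angle 0.

```bash
python3 -c "
from bench import bot
print(bot.job_done(), bot.state()['clock'])"
```

```text
the job is handed in; nothing more can be done
the job is handed in; nothing more can be done
```

The wide housing's cover is open and stays up by itself, and the job was handed in at about 9.5 s on the robot's clock. I pinched the paddle's bar by its ends and raised it along its arc, which tripped the latch. I then followed the cover's arc, let go and withdrew.

- **Cover angle:** a fit to the side picture gave about 54.5° (under 1 px error) while I still held the bar. After letting go, its corners were in the same place, judged by eye.
- **Paddle:** in the last top picture the bar's ends are where they should be for a paddle lying in its dish (angle 0). I read those positions by eye.
- **Narrow housing:** its cover is shut and its paddle is down.
- **Robot:** the gripper is clear of everything and the wrist force was about 1 N at the end. The highest readings, taken at the end of each move, were about 13 N, including a sideways force of up to 10 N while holding the bar, which vanished on release.

No check failed or disagreed. Two early measurements were slightly off the given sizes: the bar came out at 54 mm instead of 50, and the hinge distance at 197 mm instead of 195. Both were within what the pictures can resolve.

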